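# Stow the tins and hang up the baskets

## Task

Put the pantry counter in order: slide the cover of the white storage box open, stand all the tins upright inside its compartment, then slide the cover fully shut over them. Hang both empty wire baskets by their handles on the rack, one on each hook. Leave the bottle, the carton and the bowl where they are.

Things in the scene. Friction and masses are not known exactly. Their poses are not given: they have to be found in the camera images.
- tin1: squat round tin, 44 mm diameter, 50 mm tall, paper-covered side and metal lid (120 g), standing on the counter; may be absent. Origin: centre of its underside, z up its axis. All tins are alike.
- tin2: squat round tin, 44 mm diameter, 50 mm tall, paper-covered side and metal lid (120 g), standing on the counter; may be absent. Origin: centre of its underside, z up its axis. All tins are alike.
- tin3: squat round tin, 44 mm diameter, 50 mm tall, paper-covered side and metal lid (120 g), standing on the counter; may be absent. Origin: centre of its underside, z up its axis. All tins are alike.
- tin4: squat round tin, 44 mm diameter, 50 mm tall, paper-covered side and metal lid (120 g), standing on the counter; may be absent. Origin: centre of its underside, z up its axis. All tins are alike.
- basket1: open wire basket, 90 mm (x) by 120 mm (y), 55 mm high, 180 g, with a rigid arched handle fixed upright over its middle: uprights at y = +-58 mm and a level bar along y (14 mm wide in x, 8 mm thick in z, 110 mm free length), bar centre 116 mm above the underside, 57 mm free height under it. Origin: centre of the underside. Both baskets are alike.
- basket1_bar (a point): middle of the handle bar of basket1; y runs along the bar, z up
- basket2: open wire basket, 90 mm (x) by 120 mm (y), 55 mm high, 180 g, with a rigid arched handle fixed upright over its middle: uprights at y = +-58 mm and a level bar along y (14 mm wide in x, 8 mm thick in z, 110 mm free length), bar centre 116 mm above the underside, 57 mm free height under it. Origin: centre of the underside. Both baskets are alike.
- basket2_bar (a point): middle of the handle bar of basket2; y runs along the bar, z up
- storage_box: white fixed box, 234 mm (x) by 255 mm (y), walls 60 mm high, 5 mm thick, slide rails 8 mm higher along its x sides. Its -y half is a compartment 224 mm (x) by 120 mm (y), 55 mm deep inside; its +y half is closed by a fixed deck over which the cover slides. Origin: centre of the underside.
- compartment (a point): centre of the compartment's inner floor, 5 mm above the counter; axes as storage_box (x along its 224 mm, y along its 120 mm and the way the cover slides open)
- cover (a joint): slide of the grey flat cover along +y of storage_box: 0 = fully shut over the compartment, 0.122 m = fully open (over the deck); stays where it is left, about 1.5 N to move. The cover is 222 by 125 mm, 5 mm thick, its top 66 mm above the counter.
- cover_grip (a point): gripping point on the cover's upright grip bar, 87 mm above the counter; the bar is 80 mm long along x of storage_box, 12 mm thick along y, and reaches from 66 to 98 mm above the counter; moves with the cover
- rack: white fixed rack: base plate 140 x 420 x 12 mm, posts at y = +-195 mm, cross bar along y above the origin (186 to 210 mm high) with two round steel hooks, 10 mm thick, at y = +-100 mm. Each hook is a level arm running 110 mm towards -x, then turned up 25 mm (tip top 225 mm above the counter). Origin: under the middle of the cross bar.
- hook1 (a point): hook at y = +100 mm of the rack: point on top of its level arm, 200 mm above the counter, 80 mm in front of the cross bar and 30 mm behind the upturned tip; axes as rack (x points from the tip to the cross bar, y along the cross bar). A handle bar that rests on the arm has its centre 4 mm above this height.
- hook2 (a point): hook at y = -100 mm of the rack: point on top of its level arm, 200 mm above the counter, 80 mm in front of the cross bar and 30 mm behind the upturned tip; axes as rack (x points from the tip to the cross bar, y along the cross bar). A handle bar that rests on the arm has its centre 4 mm above this height.
- oil_bottle: bystander: amber oil bottle, 72 mm diameter, 220 mm tall, not to be disturbed. Origin: centre of the underside.
- sugar_carton: bystander: cardboard carton, 70 x 110 x 160 mm tall, not to be disturbed. Origin: centre of the underside.
- mixing_bowl: bystander: steel mixing bowl, 120 mm diameter, 60 mm tall, not to be disturbed. Origin: centre of the underside.

How it is judged:
By the outcome, as a careful person would: the job done as asked, in the order asked, and still so for the second after the job is handed in, with the robot touching nothing.
Of tin1, tin2, tin3, tin4 only 2 to 4 are there at a start; the rules pass over those that are not, and their reading is None.
At some moment in a run one of tin1, tin2, tin3, tin4, basket1, basket2 may be knocked a few centimetres aside while the robot is not near it.
It also fails if it takes over 210 s, if anything falls off the work surface, if the arm or the gripper's body presses on something with over 40 N, if the wrist force passes 120 N, or if a joint passes its speed limit or range.

## Robot

A 7-joint arm with a two-finger parallel gripper is mounted at the origin on the work surface. World frame = base frame: x ahead of the robot, y to its left, z up, the work surface at z = 0. Lengths are in mm, angles in rad, forces in N, time in s.
With the tool pointing down it reaches from about 350 to 900 mm from the base axis. Payload 8.1 kg.
Tool frame: the origin (TCP) lies on the front face of the gripper's body, between the roots of the fingers; the fingertips stand 73 mm ahead of it and the grasp point (between the pads) lies 54 mm ahead of it; z points along the fingers, y is the line along which they close (so a half turn about z gives the same grasp; the last joint's range is limited). The gripper opens to 85 mm and grips with 20 to 120 N. Pads are 22 mm wide; open, the fingers measure 114 mm over their backs; the gripper's body (76 mm by 85 mm) begins 54 mm behind the grasp point. The pads swing forward as they close: fully open they stand 13 mm farther back than shut.
Start: joints at [1.192, 0.434, 0.025, 1.573, -0.012, 1.134, -0.075], TCP at [170.173, -601.397, 303.923] pointing down, gripper open.
Joint ranges: [-2.62, 2.62], [-0.44, 2.09], [-1.27, 1.32], [0.08, 2.57], [-1.32, 4.46], [0.12, 2], [-2.74, 2.74]. Speed limits (rad/s): [2.22, 2.22, 3.01, 3.01, 3.14, 3.14, 3.14].

## Interface

Orientations are given as a 3x3 rotation matrix whose columns are the frame's x, y, z axes.
In Python, from bench import env gives the robot as it stands. Calls block until the motion is done:
- env.reach(position, orientation): joint-space move of the TCP to a pose.
- env.servo_line(position, feed=150, attitude=None, threshold=None): straight line of the TCP; attitude=None keeps the orientation; feed is the mean speed in mm/s. With threshold (N) it stops when the force on the tool has changed by that much, and returns True; else False.
- env.movej(angles): joint-space move.
- env.gripper_to(opening): opening from 0.0 (shut) to 1.0 (fully open); the grip force is fixed at half the most; returns when the fingers have stopped.
- env.wait(seconds).
- env.ik(position, orientation): joint angles nearest the present ones, or None.
- env.get_obs(): the state.
- env.capture(name): name is "scene" or "top" or "wrist"; returns (picture, depth): 400x640x3 uint8, red, green, blue; 400x640 float32, mm along the optical axis (not along the pixel's ray), 0 where there is no reading.
- env.camera_info(name): a dict with "K" (3x3 intrinsics, pixels), "k1" (the pictures are not rectified: a ray, as slopes to the right and down, at radius r is drawn at 1 + k1 r^2 times it, then the intrinsics apply), "R" (3x3) and "t" (3): a world point X has camera coordinates R X + t. Camera axes: x right, y down, z forward; pixel columns grow to the right and rows downward; lengths in mm; the calibration is good to about 2 mm. A picture is of the moment at which its call begins: read the wrist's pose just before it. camera_info takes no time and is no camera call; for the wrist camera it gives the pose at the moment of the call.
A pose or a line that the arm cannot do raises env.MotionError and nothing moves.
- env.job_done(): hands the job in; it is judged then, once.
The state is a dict: "time": time; "q": joint angles; "dq": joint speeds; "joint_torque": joint torques, N m; "eef_pos": TCP position; "eef_rot": TCP orientation; "force": force on the tool from outside, world axes, zero at the start; "ft_torque": the same for the moment, N m; "grip_width": opening from 0.0 (shut) to 1.0 (fully open); "gripper_force": force on a finger pad.
Only numpy, scipy, OpenCV 4.12 (cv2) and the standard library are available. Lean on these libraries where they do the work, as an engineer would, in place of code of your own. Each camera call takes 0.05 s, during which the arm holds its last target. There are 200 camera calls.

## Working session

There is one attempt and no reset: what is moved stays moved. The work goes in short steps, each a Python script; the robot and the scene stay as the last script left them, time stands still between calls to the robot, and variables do not carry over. Pictures are saved under pics/ and viewed, at most 14 in all, crops included, and the job is handed in when it is done.

```bash
ls; mkdir -p pics
python3 - <<'E'
from bench import env
import cv2, numpy as np
np.set_printoptions(precision=4,suppress=True)
for n in("scene","top","wrist"):
    i=env.camera_info(n); print(n,i)
    p,d=env.capture(n); cv2.imwrite(f"pics/{n}0.png",p[:,:,::-1]); np.save(f"pics/{n}0d.npy",d)
    print((d>0).mean())
o=env.get_obs(); print(o)
E
```

```text
pics
scene {'K': array([[415.125 ,   0.    , 312.0191],
       [  0.    , 415.125 , 203.4581],
       [  0.    ,   0.    ,   1.    ]]), 'k1': 0.008778686610447993, 'R': array([[-0.1786,  0.9839,  0.0089],
       [ 0.7942,  0.1495, -0.5889],
       [-0.5808, -0.0981, -0.8081]]), 't': array([  46.2688, -343.0463, 1498.2331])}
0.99604296875
top {'K': array([[399.8249,   0.    , 315.2385],
       [  0.    , 399.8249, 200.842 ],
       [  0.    ,   0.    ,   1.    ]]), 'k1': -0.08449374058278317, 'R': array([[ 0.0195, -0.9998,  0.0099],
       [-0.9904, -0.0207, -0.137 ],
       [ 0.1371, -0.0071, -0.9905]]), 't': array([  21.0217,  546.1722, 1290.7069])}
0.9958671875
wrist {'K': array([[347.2582,   0.    , 322.6926],
       [  0.    , 347.2582, 204.1961],
       [  0.    ,   0.    ,   1.    ]]), 'k1': -0.06906094575985239, 'R': array([[ 0.2721, -0.9623, -0.0005],
       [-0.9276, -0.2624,  0.2658],
       [-0.2559, -0.0718, -0.964 ]]), 't': array([-624.5078,  -34.3539,  378.745 ])}
0.99603515625
{'time': 0.15, 'q': array([ 1.1924,  0.4351,  0.025 ,  1.5739, -0.0116,  1.134 , -0.0751]), 'dq': array([-0.0015, -0.0026,  0.0009, -0.0032, -0.0024,  0.0001,  0.0009]), 'joint_torque': array([  0.0024, -67.0889,   1.0263, -31.6448,   0.0157,   0.0091,
        -0.    ]), 'eef_pos': array([ 170.0822, -601.0935,  303.2849]), 'eef_rot': array([[ 0.9622,  0.2722, -0.0005],
       [ 0.2722, -0.9622,  0.0012],
       [-0.0001, -0.0013, -1.    ]]), 'force': array([ 0.0838, -0.5456, -0.0663]), 'ft_torque': array([ 0.045 , -0.008 , -0.0156]), 'gripper_force': 0.0, 'grip_width': 0.999896496469973}
```

View pics/top0.png

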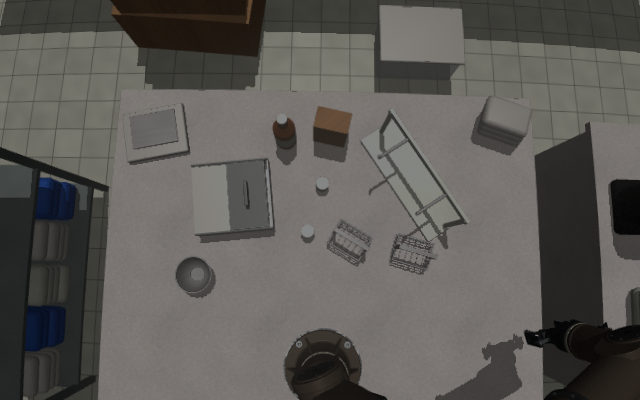

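View pics/scene0.png

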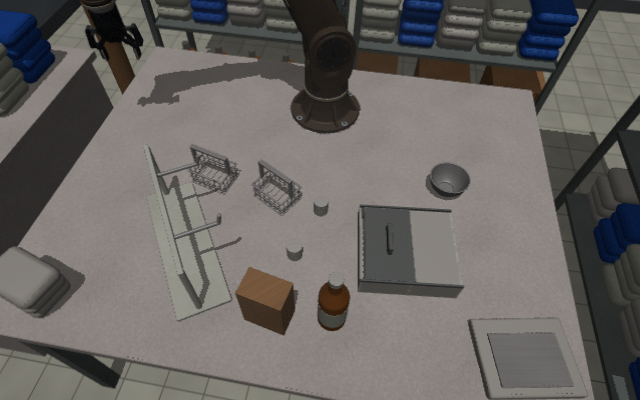

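The top view shows two tins, at (322,185) and (307,232), and the box with its grip bar at (246,194). The baskets are at (350,242) and (411,252), and the hook tips at about (370,190) and (416,212). The scene view shows the same two tins, at (321,206) and (294,251), and no others. Next I'll get rough positions and a closer look.

```bash
cat > h.py <<'E'
from bench import env
import cv2, numpy as np
np.set_printoptions(precision=3,suppress=True)
class View:
    def __init__(s,n,save=None):
        s.i=env.camera_info(n); p,s.d=env.capture(n); s.p=np.ascontiguousarray(p[:,:,::-1])
        s.R,s.t,s.K,s.k=s.i["R"],s.i["t"],s.i["K"],s.i["k1"]; s.c=-s.R.T@s.t
        if save: cv2.imwrite(f"pics/{save}.png",s.p)
    def ray(s,uv):
        uv=np.array(uv,float).reshape(-1,1,2)
        n=cv2.undistortPoints(uv,s.K,np.array([s.k,0,0,0,0.])).reshape(-1,2)
        return np.c_[n,np.ones(len(n))]@s.R      # world dirs, unit depth
    def plane(s,uv,z):
        r=s.ray(uv); return s.c+r*((z-s.c[2])/r[:,2:])
    def cloud(s):
        v,u=np.mgrid[:400,:640]
        r=s.ray(np.c_[u.ravel(),v.ravel()]); P=s.c+r*s.d.reshape(-1,1)
        P[s.d.ravel()==0]=np.nan; return P.reshape(400,640,3)
    def px(s,X):
        return cv2.projectPoints(np.array(X,float).reshape(-1,1,3),cv2.Rodrigues(s.R)[0],s.t,s.K,np.array([s.k,0,0,0,0.]))[0].reshape(-1,2)
def tri(views,uvs):
    A=np.zeros((3,3));b=np.zeros(3)
    for v,uv in zip(views,uvs):
        r=v.ray(uv)[0]; r/=np.linalg.norm(r); M=np.eye(3)-np.outer(r,r); A+=M; b+=M@v.c
    X=np.linalg.solve(A,b); return X,[np.linalg.norm(v.px(X)[0]-uv) for v,uv in zip(views,uvs)]
def down(a):  # tool down, finger line (tool y) at world angle a
    y=np.array([np.cos(a),np.sin(a),0]); z=np.array([0,0,-1.]); return np.c_[np.cross(y,z),y,z]
E
python3 - <<'E'
from h import *
t=View("top");s=View("scene")
for n,a,b in[("tinA",(322,184),(294,248)),("tinB",(307,231),(321,203)),("grip",(246,194),(390,238)),("bowl",(194,276),(449,180))]:
    print(n,tri([t,s],[a,b]),t.plane(a,50))
print(t.plane([(350,240),(412,252)],60),t.plane([(370,190),(417,212)],220), t.plane([(390,113),(465,220)],210))
o=env.get_obs();w=env.camera_info("wrist");print("cam in tool",o["eef_rot"].T@(-w["R"].T@w["t"]-o["eef_pos"]),w["R"]@o["eef_rot"])
c=t.p[95:275,180:480];cv2.imwrite("pics/topz.png",cv2.resize(c,None,fx=2.6,fy=2.6,interpolation=cv2.INTER_CUBIC))
E
```

```text
tinA (array([603.946,  11.618,  30.753]), [np.float64(0.36234896559218793), np.float64(0.45090507127029045)]) [[600.648  10.869  50.   ]]
tinB (array([444.949,  58.569,  34.795]), [np.float64(0.411408297334308), np.float64(0.4666556334304459)]) [[444.19   57.044  50.   ]]
grip (array([557.066, 257.99 ,  81.282]), [np.float64(0.6675664953057694), np.float64(0.831154135702144)]) [[561.918 261.107  50.   ]]
bowl (array([289.737, 424.957,  36.636]), [np.float64(0.5874378039621133), np.float64(0.6503743820905867)]) [[290.531 419.141  50.   ]]
[[ 417.251  -82.491   60.   ]
 [ 381.955 -284.145   60.   ]] [[ 555.185 -123.728  220.   ]
 [ 494.119 -259.607  220.   ]] [[ 792.838 -186.085  210.   ]
 [ 474.529 -404.113  210.   ]]
cam in tool [ 67.432  -0.049 -70.724] [[-0.     1.    -0.001]
 [-0.964 -0.    -0.266]
 [-0.266  0.001  0.964]]
```

View pics/topz.png

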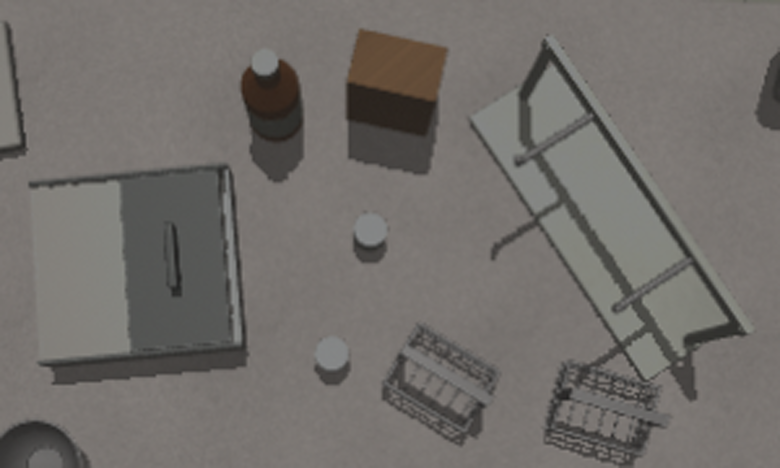

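The zoom corrects the hook tips to full-image (380,156) and (418,213); the earlier pixels were shadows. Baskets, rack, box and two tins are clear, with nothing else on the counter. Next come wrist-camera views, in pairs so I can measure heights.

```bash
cat > look.py <<'E'
import pickle
from h import *
def look(name,pos,a=-np.pi/2):
    env.reach(np.array(pos,float),down(a)); env.wait(0.3)
    v=View("wrist",name); pickle.dump(v,open(f"pics/{name}.pkl","wb")); return v
E
python3 - <<'E'
from look import *
look("k1",(450,-200,370)); look("k2",(450,-100,370))
look("b1",(470,110,370)); look("b2",(470,200,370))
print(env.get_obs()["time"])
for n in("k1","b1"):
    im=cv2.imread(f"pics/{n}.png"); im=cv2.convertScaleAbs(im,alpha=1.5); cv2.imwrite(f"pics/{n}_v.png",cv2.resize(im,(800,500)))
E
```

```text
5.2333
```

View pics/k1_v.png

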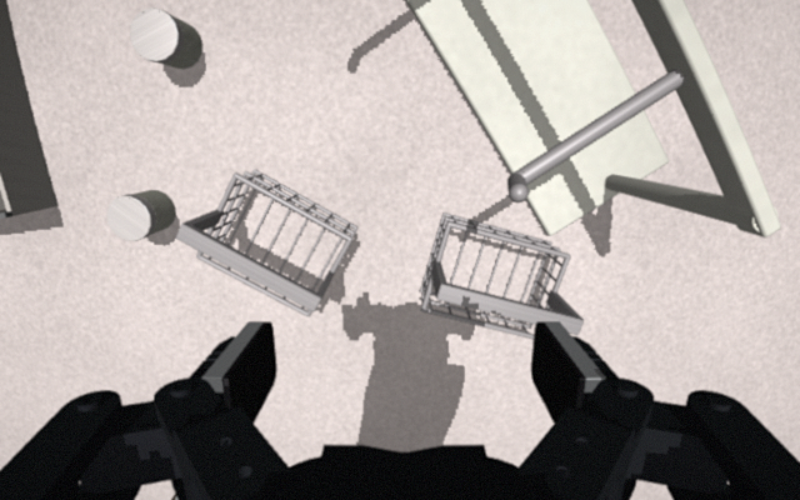

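View pics/b1_v.png

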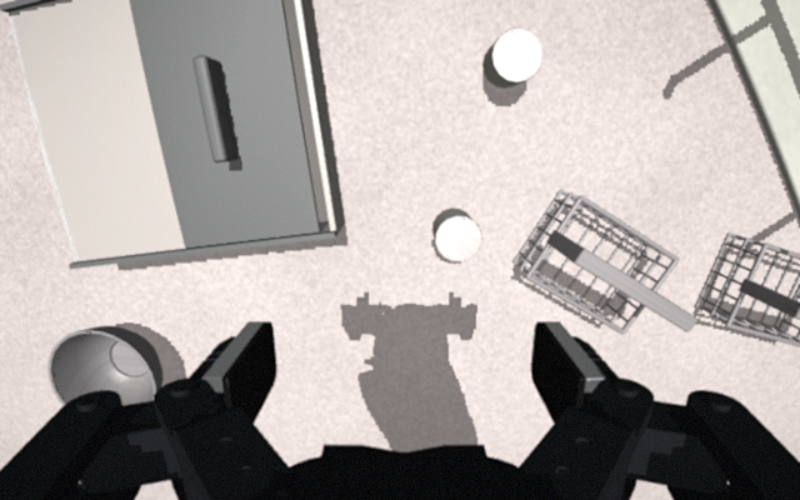

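The k1 view shows both tins, both baskets and the near hook with its tip at (518,188). The b1 view shows the bowl empty, the grip bar at (215,110), and the tins at (517,55) and (458,238). Next I'll find them by masks and triangulate across the pairs.

```bash
cat > det.py <<'E'
from look import *
def blob(v,X,pred,r=30,close=0,rect=False):
    """contour of the mask component nearest the projection of X"""
    u,w=np.round(v.px(X)[0]).astype(int)
    x0,y0=max(u-r,0),max(w-r,0); c=v.p[y0:w+r,x0:u+r].astype(int)
    m=pred(c).astype(np.uint8)
    if close: m=cv2.morphologyEx(m,cv2.MORPH_CLOSE,np.ones((close,close)))
    cs=[k for k in cv2.findContours(m,0,cv2.CHAIN_APPROX_NONE)[0] if len(k)>12]
    if not cs: return None
    k=max(cs,key=cv2.contourArea); k=k+np.array([x0,y0])
    return k
def lid(c): return (c.min(2)>np.percentile(c.min(2),50)+12)&(c.max(2)-c.min(2)<12)
E
python3 - <<'E'
from det import *
L=lambda n:pickle.load(open(f"pics/{n}.pkl","rb"))
b1,b2,k1,k2=map(L,("b1","b2","k1","k2"))
for n,(u,v) in dict(lidB=(366,190),lidA=(413,44),counter=(340,120),griptop=(170,90),cover=(200,150),deck=(90,80),barhi=(500,235),bardk=(452,195)).items():
    print(n,b1.p[v-2:v+3,u-2:u+3].reshape(-1,3).mean(0))
for n,(u,v) in dict(tip=(414,150),bar=(205,212),base=(400,80),arm=(480,105),crossbar=(560,90)).items():
    print(n,k1.p[v-2:v+3,u-2:u+3].reshape(-1,3).mean(0))
for X in([600,11,50],[444,57,50]):
  for a,b in((b1,b2),(k1,k2),(b1,k2)):
    e=[]
    for v in(a,b):
        k=blob(v,X,lid)
        e.append(None if k is None else (cv2.fitEllipse(k),cv2.contourArea(k)))
    print(e)
    if all(e): print(tri([a,b],[q[0][0] for q in e]))
for n,v in(("b1",b1),("b2",b2)):
    P=v.cloud(); m=(P[...,2]>90)&(P[...,2]<104)&(np.hypot(P[...,0]-560,P[...,1]-255)<70)
    print(n,"depth bar",cv2.minAreaRect(P[m][:,:2].astype(np.float32)),np.median(P[m][:,2]))
im=np.hstack([cv2.convertScaleAbs(v.p[:,:400],alpha=1.5) for v in(k2,b2)]);cv2.imwrite("pics/kb.png",im)
E
```

```text
lidB [173.48 175.92 179.  ]
lidA [176.44 173.88 173.64]
counter [149.8  152.52 160.76]
griptop [95.72 96.08 95.48]
cover [97.4  98.24 97.2 ]
deck [142.   147.   151.88]
barhi [94.28 94.6  98.12]
bardk [49.68 49.4  50.88]
tip [109.68 109.12 112.12]
bar [103.36 103.08 105.96]
base [150.6  158.68 159.8 ]
arm [109.76 108.96 112.16]
crossbar [47.28 49.92 50.48]
[(((413.6846923828125, 43.70750427246094), (37.427894592285156, 40.563297271728516), 18.133962631225586), 1190.0), (((488.88153076171875, 46.792686462402344), (20.495637893676758, 32.15147018432617), 0.340183824300766), 356.0)]
(array([611.546,   2.741,  10.785]), [np.float64(0.5821353420714921), np.float64(0.5765407969616078)])
[(((131.86700439453125, 28.912752151489258), (16.978269577026367, 26.805992126464844), 6.0239434242248535), 155.5), (((213.90370178222656, 23.94757652282715), (37.687904357910156, 40.675167083740234), 168.18344116210938), 1201.0)]
(array([613.902,  24.566,   6.887]), [np.float64(1.1147016131323733), np.float64(1.1290010160275514)])
[(((413.6846923828125, 43.70750427246094), (37.427894592285156, 40.563297271
[... 598 characters left out ...]
193.03672790527344, 165.73922729492188), (6.371176242828369, 22.306270599365234), 132.05612182617188), 90.0)]
[(((365.0165100097656, 188.93638610839844), (28.70799446105957, 33.48348617553711), 54.39900588989258), 684.5), (((193.03672790527344, 165.73922729492188), (6.371176242828369, 22.306270599365234), 132.05612182617188), 90.0)]
(array([447.693,  56.51 ,  27.665]), [np.float64(3.714296756130676), np.float64(3.7297551644355047)])
b1 depth bar ((559.4953002929688, 256.9368896484375), (80.11408996582031, 12.965766906738281), 6.407247066497803) 98.03187652298698
b2 depth bar ((559.2701416015625, 257.6094970703125), (79.45904541015625, 12.586779594421387), 7.040898323059082) 98.21506543071334
```

View pics/kb.png

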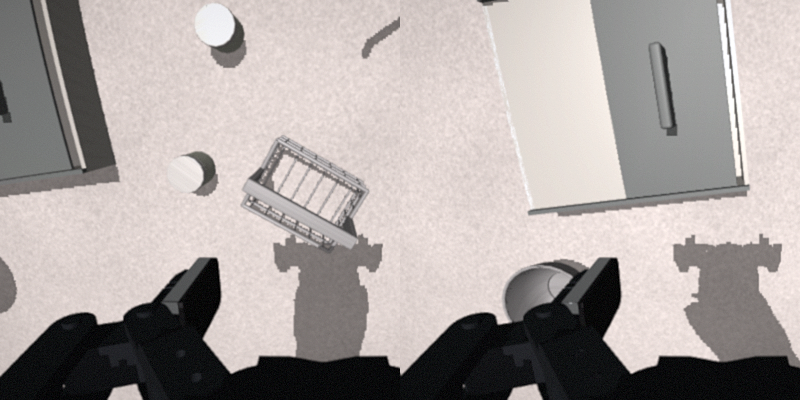

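Depth agrees with the two-view fix: tin A comes out at (605.5, 12.3) with its top at 49.6, and the grip bar top at 98. In the pair view the box is cut off at the top, so I'll take a dedicated pair over it.

Run:
```python
from det import *
x1=look("x1",(540,190,410)); x2=look("x2",(540,280,410))
for v in(x1,x2):
    P=v.cloud(); near=np.hypot(P[...,0]-560,P[...,1]-280)<230
    for n,lo,hi in(("box>45",45,110),("grip",92,104),("cover",62.5,67.5),("deck/wall",57,62.5),("rails",67.5,72)):
        m=(P[...,2]>lo)&(P[...,2]<hi)&near
        m=cv2.morphologyEx(m.astype(np.uint8),cv2.MORPH_OPEN,np.ones((2,2)))
        k,lab,st,_=cv2.connectedComponentsWithStats(m)
        j=1+np.argmax(st[1:,4]); q=P[lab==j]
        if n=="rails": q=P[m>0]
        print(n,cv2.minAreaRect(q[:,:2].astype(np.float32)),np.median(q[:,2]),len(q))
X=[559.4,257.3,98]
for X in([559.4,257.3,98],): print(x1.px(X),x2.px(X))
im=np.hstack([cv2.convertScaleAbs(v.p[:,a:a+400],alpha=1.5) for v,a in((x1,0),(x2,120))]);cv2.imwrite("pics/xx.png",im)
```

```text
box>45 ((540.7685546875, 326.1959228515625), (270.1807556152344, 294.40325927734375), 6.751863479614258) nan 38925
grip ((555.148193359375, 257.0594787597656), (86.52421569824219, 10.65146541595459), 7.199524402618408) nan 795
cover ((nan, nan), (0.0, 0.0), 0.0) nan 14159
deck/wall ((nan, nan), (0.0, 0.0), 0.0) nan 16224
rails ((542.53173828125, 326.829345703125), (272.8284912109375, 294.6852722167969), 6.5087361335754395) nan 1634
box>45 ((539.608154296875, 308.83367919921875), (272.60791015625, 294.1199951171875), 7.561313152313232) nan 40366
grip ((555.1697387695312, 253.7555389404297), (87.09668731689453, 13.220475196838379), 10.523969650268555) nan 780
cover ((nan, nan), (0.0, 0.0), 0.0) nan 13442
deck/wall ((nan, nan), (0.0, 0.0), 0.0) nan 16951
rails ((542.9989013671875, 305.11761474609375), (272.660888671875, 283.54522705078125), 6.388014793395996) nan 1833
[[261.519 153.26 ]] [[341.902 154.388]]
```

View pics/xx.png

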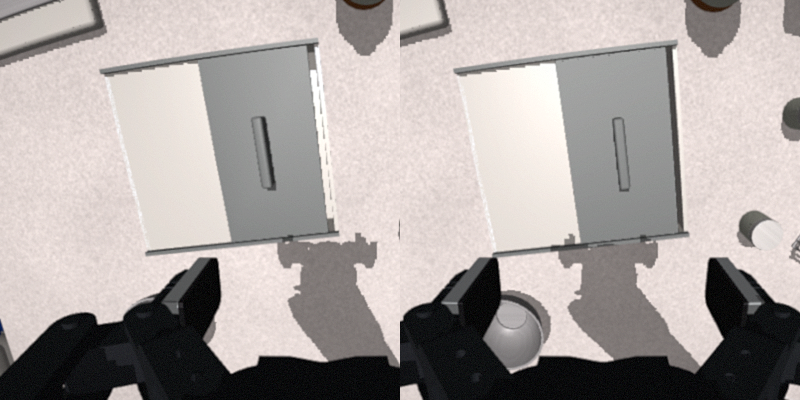

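In x1 and x2 the rail corners read as follows: x1 (103,71), (317,41), (147,253), (338,234); x2 (full-image columns) (177,71), (396,42), (215,255), (408,234). I'll triangulate these.

Run:
```python
from det import *
L=lambda n:pickle.load(open(f"pics/{n}.pkl","rb"))
x1,x2=L("x1"),L("x2")
A=[(103,71),(317,41),(147,253),(338,235)];B=[(177,71),(396,42),(215,255),(408,235)]
for a,b in zip(A,B): print(tri([x1,x2],[a,b])[0], x1.plane(a,68)[0],x2.plane(b,68)[0])
print("cover/deck edge ends",x1.plane([(198,64),(231,241)],66),x2.plane([(275,62),(299,242)],66))
print("grip tri",tri([x1,x2],[(259.5,152.5),(340.5,153.5)]))
c=np.mean([(x1.plane(a,68)[0]+x2.plane(b,68)[0])/2 for a,b in zip(A,B)],0);print("centre",c)
R=np.nan_to_num
for v in(x1,x2):
    P=R(v.cloud(),nan=-99); loc=P-[560,0,0]
    near=(np.abs(P[...,0]-560)<135)&(P[...,1]>150)&(P[...,1]<430)
    for lo,hi in((45,110),(92,104),(63,67.3)):
        m=((P[...,2]>lo)&(P[...,2]<hi)&near).astype(np.uint8); m=cv2.erode(m,np.ones((2,2)))
        k,lab,st,_=cv2.connectedComponentsWithStats(m); j=1+np.argmax(st[1:,4]); q=P[lab==j]
        print(lo,cv2.minAreaRect(q[:,:2].astype(np.float32)),np.median(q[:,2]))
```

```text
[652.428 444.558  67.123] [652.649 444.032  68.   ] [652.015 444.2    68.   ]
[681.057 196.264  65.778] [680.232 196.233  68.   ] [681.091 196.69   68.   ]
[429.369 415.96   74.587] [426.614 419.593  68.   ] [426.354 418.199  68.   ]
[453.365 170.476  69.022] [452.535 170.42   68.   ] [453.432 170.245  68.   ]
cover/deck edge ends [[657.436 331.487  66.   ]
 [443.361 307.377  66.   ]] [[660.052 331.976  66.   ]
 [443.665 308.953  66.   ]]
grip tri (array([560.648, 258.999, 100.743]), [np.float64(0.06511689374288403), np.float64(0.06511260985234756)])
centre [553.115 307.451  68.   ]
45 ((552.859130859375, 308.764404296875), (234.14837646484375, 254.2344207763672), 6.611988544464111) 65.78934161201906
92 ((558.8450927734375, 257.13934326171875), (79.27962493896484, 11.094396591186523), 5.577059745788574) 98.31790442765316
63 ((609.1384887695312, 238.11825561523438), (59.24069595336914, 50.37899398803711), 61.336177825927734) 66.39250957464651
45 ((552.708740234375, 308.0939636230469), (234.36119079589844, 254.4595947265625), 6.395662784576416) 65.77496332592594
92 ((558.902587890625, 257.529296875), (78.26441192626953, 10.896690368652344), 6.423041343688965) 98.53592060263622
63 ((609.0594482421875, 300.85772705078125), (41.9451789855957, 47.765316009521484), 18.876468658447266) 66.52110810142028
```

The box centre is (552.8, 308.4) at yaw 6.5°. The grip sits at box y = -51.4, so the cover starts about 9 mm open. Next I'll grip it and slide it open to its stop.

```bash
cat >> h.py <<'E'
YB=np.radians(6.5); BC=np.array([552.8,308.4]); RB=np.array([[np.cos(YB),-np.sin(YB)],[np.sin(YB),np.cos(YB)]])
AB=YB-np.pi/2   # finger line along box y
def box(x,y,z): return np.r_[BC+RB@[x,y],z]
def bl(p): return RB.T@(np.array(p)[:2]-BC)
def st(m=""):
    o=env.get_obs(); print(m,"t%.1f"%o["time"],o["eef_pos"],"F",o["force"],"w%.3f gf%.1f"%(o["grip_width"],o["gripper_force"]))
E
python3 - <<'E'
from h import *
env.reach(box(0,-51.4,240),down(AB))
print(env.servo_line(box(0,-51.4,146),feed=120,threshold=10)); st("down")
env.gripper_to(0.0); st("grip")
print(env.servo_line(box(0,67,146),feed=50,threshold=15)); st("open"); print(bl(env.get_obs()["eef_pos"]))
env.gripper_to(1.0); p=env.get_obs()["eef_pos"]; env.servo_line(np.r_[p[:2],260],feed=150); st()
E
```

```text
False
down t8.5 [559.081 257.762 146.917] F [0.486 0.469 0.043] w0.998 gf0.0
grip t9.1 [558.651 257.422 146.261] F [-1.122 -0.568  3.486] w0.128 gf59.4
True
open t11.2 [545.914 368.542 146.266] F [-1.519 -1.894  5.321] w0.127 gf60.1
[-0.033 60.535]
 t12.8 [545.275 367.933 258.963] F [-0.49 -0.16  0.08] w1.007 gf0.0
```

```bash
cat >> det.py <<'E'
def tops(v,lo,hi,inside=None):
    """flat tops between two heights: contour -> ray onto the median height"""
    P=np.nan_to_num(v.cloud(),nan=-99); m=((P[...,2]>lo)&(P[...,2]<hi)).astype(np.uint8)
    if inside is not None: m&=inside(P).astype(np.uint8)
    out=[]
    for k in cv2.findContours(cv2.morphologyEx(m,cv2.MORPH_OPEN,np.ones((3,3))),0,cv2.CHAIN_APPROX_NONE)[0]:
        if cv2.contourArea(k)<150: continue
        mm=np.zeros_like(m); cv2.drawContours(mm,[k],-1,1,-1); z=np.median(P[(mm&m)>0][:,2])
        W=v.plane(k.reshape(-1,2),z); c,r=cv2.minEnclosingCircle(W[:,:2].astype(np.float32)); out.append((np.array(c),r,z))
    return out
E
python3 - <<'E'
from det import *
L=lambda n:pickle.load(open(f"pics/{n}.pkl","rb"))
for n in("b1","k2"): print(n,tops(L(n),46,53))
v=look("c1",(500,150,390))
for t in tops(v,46,53): print(t, bl(t[0]))
P=np.nan_to_num(v.cloud(),nan=-99); q=P[(P[...,2]>2)&(P[...,2]<8)]; l=(q[:,:2]-BC)@RB; l=l[(np.abs(l[:,0])<112)&(l[:,1]<5)&(l[:,1]>-128)]
print("floor seen",l.min(0),l.max(0)); st()
cv2.imwrite("pics/c1_v.png",cv2.convertScaleAbs(v.p,alpha=1.5))
E
```

```text
b1 [(array([303.118, 465.185]), 34.16682815551758, np.float64(49.46077316587264)), (array([446.379,  58.444]), 22.006359100341797, np.float64(50.78044291453381)), (array([604.799,  12.843]), 22.203453063964844, np.float64(50.78450117130086))]
k2 [(array([446.669,  57.417]), 22.56949234008789, np.float64(50.46572672626624)), (array([598.382, 185.869]), 35.44499206542969, np.float64(49.249074154715174)), (array([604.966,  11.564]), 22.48130226135254, np.float64(50.560696761916915))]
(array([446.721,  58.244]), 22.544635772705078, np.float64(50.87300500420838)) [-133.715 -236.54 ]
(array([604.925,  13.466]), 22.2999267578125, np.float64(50.813498590776106)) [  18.403 -298.938]
floor seen [-111.994 -127.996] [111.994  -1.19 ]
 t14.2 [500.002 150.631 389.507] F [-0.521 -1.475 -0.167] w1.001 gf0.0
```

View pics/c1_v.png

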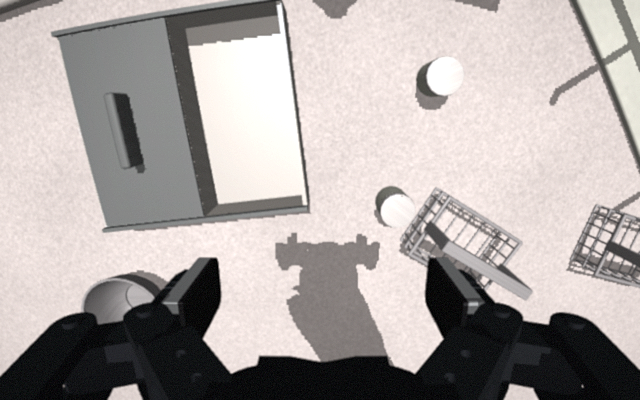

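The compartment is open and empty, with the tins at (397,210) and (443,76). Basket1, at (465,240), now sits nearer the lower tin than in b1, so it has been knocked. I'll locate the handle bars before going near that tin.

```bash
cat >> det.py <<'E'
def bars(v):
    """handle bars: rects of points at 112-124 mm; centre, length, width, yaw of long side, z"""
    P=np.nan_to_num(v.cloud(),nan=-99); m=((P[...,2]>111)&(P[...,2]<126)).astype(np.uint8); out=[]
    n,lab,s,_=cv2.connectedComponentsWithStats(m)
    for j in range(1,n):
        if s[j,4]<120: continue
        q=P[lab==j]; b=cv2.boxPoints(cv2.minAreaRect(q[:,:2].astype(np.float32))); e=[b[1]-b[0],b[2]-b[1]]; L=max(e,key=np.linalg.norm)
        out.append((b.mean(0),np.linalg.norm(L),min(map(np.linalg.norm,e)),np.degrees(np.arctan2(L[1],L[0]))%180,np.median(q[:,2])))
    return out
E
python3 - <<'E'
from det import *
L=lambda n:pickle.load(open(f"pics/{n}.pkl","rb"))
for n in("k1","k2","b1","c1"):
    print(n); [print(" ",b) for b in bars(L(n))]
E
```

```text
k1
  (array([ 475.357, -403.225], dtype=float32), np.float32(16.56921), np.float32(8.640221), np.float32(178.98096), np.float64(118.73380723576287))
  (array([418.522, -79.717], dtype=float32), np.float32(121.39603), np.float32(15.38892), np.float32(59.69921), np.float64(120.4515626123358))
  (array([ 384.167, -286.457], dtype=float32), np.float32(122.28462), np.float32(14.975562), np.float32(75.32631), np.float64(120.62604130418782))
k2
  (array([ 475.558, -403.255], dtype=float32), np.float32(15.966562), np.float32(8.726717), np.float32(177.62794), np.float64(118.55030092863274))
  (array([418.605, -79.366], dtype=float32), np.float32(122.168175), np.float32(14.557185), np.float32(59.858387), np.float64(120.62041442702235))
  (array([ 383.999, -286.537], dtype=float32), np.float32(123.74946), np.float32(15.020598), np.float32(74.749466), np.float64(120.65058609867162))
b1
  (array([418.392, -79.939], dtype=float32), np.float32(123.816246), np.float32(14.695257), np.float32(59.85498), np.float64(120.7797449086114))
c1
  (array([397.695, -30.995], dtype=float32), np.float32(123.96941), np.float32(15.11079), np.float32(59.463516), np.float64(120.72337356022155))
```

Both bars are measured. Basket1 has moved to (397.7, -31.0), yaw 59.5°, and its bar end is close to tin B, so I'll pick that tin with the tool tilted away. Tin A goes first.

```bash
cat >> h.py <<'E'
def place(x,y):
    p=box(x,y,230); env.reach(p,down(YB)); print("over",bl(env.get_obs()["eef_pos"]))
    env.servo_line(box(x,y,115),feed=120)
    print("touch",env.servo_line(box(x,y,90),feed=30,threshold=5)); st("place")
    env.gripper_to(0.75); p=env.get_obs()["eef_pos"]; env.servo_line(np.r_[p[:2],230],feed=150); env.gripper_to(1.0)
E
python3 - <<'E'
from h import *
T=View("top"); print("bottle",T.plane((284,119),220))
A=np.array([605,12.7])
print(env.ik(np.r_[A,88],down(YB)),env.ik(box(45,-62.5,93),down(YB)))
env.reach(np.r_[A,200],down(YB)); print(env.servo_line(np.r_[A,87],feed=120,threshold=8)); st("at")
env.gripper_to(0.0); st("grip")
env.servo_line(np.r_[A,230],feed=150); st("up")
env.servo_line(box(-45,-62.5,230),feed=200)
place(-45,-62.5); st()
E
```

```text
bottle [[762.487 130.418 220.   ]]
[ 0.293  0.735 -0.604  1.785  0.56   0.8   -0.478] [-0.058  0.809 -0.672  1.645  0.609  0.907 -0.852]
False
at t16.8 [605.519  12.88   87.776] F [-0.452  0.358 -0.478] w1.000 gf0.0
grip t17.3 [605.303  12.71   87.702] F [-0.609 -0.89   4.029] w0.501 gf60.6
up t18.4 [604.467  12.466 228.97 ] F [-1.283  0.127 -1.829] w0.501 gf60.9
over [-44.744 -63.273]
touch True
place t21.8 [514.969 241.065  92.684] F [-1.281 -1.624  5.922] w0.500 gf61.3
 t23.6 [514.383 240.605 229.6  ] F [-0.422 -0.116 -0.296] w0.997 gf0.0
```

Run:
```python
from det import *
v=look("c2",(500,150,390)); ts=tops(v,46,58)
for t in ts: print(t,bl(t[0]))
bs=bars(v); print(bs)
B=min((t for t in ts),key=lambda t:np.hypot(*(t[0]-[446.6,58])))[0]
bc,yaw=bs[0][0],np.radians(bs[0][3]); u=np.array([np.cos(yaw),np.sin(yaw)])
print("gap along bar",(B-bc)@u-60-22, "across",np.cross(np.r_[u,0],np.r_[B-bc,0])[2])
th=np.radians(20); d=-np.r_[u*np.sin(th),np.cos(th)]; a=yaw-np.pi/2
y=np.r_[np.cos(a),np.sin(a),0]; R=np.c_[np.cross(y,d),y,d]
tcp=lambda z:np.r_[B,z]-54*d
print(env.ik(tcp(34),R),env.ik(tcp(160),R))
if env.ik(tcp(34),R) is not None:
    env.reach(tcp(160),R); st("above"); print(env.servo_line(tcp(34),feed=100,threshold=8)); st("at")
    env.gripper_to(0.0); st("grip"); env.servo_line(tcp(160),feed=120); st("up")
```

```text
(array([419.856, -43.154]), 62.70444107055664, np.float64(55.81296368395621)) [-171.886 -334.244]
(array([446.387,  58.575]), 22.258358001708984, np.float64(50.82889019061889)) [-134.01  -236.173]
(array([515.888, 239.436]), 22.36477279663086, np.float64(55.602122775232175)) [-44.482 -64.342]
(array([554.06 , 306.619]), 50.14409637451172, np.float64(51.84907241782179)) [ 1.05  -1.912]
[(array([397.71 , -31.113], dtype=float32), np.float32(123.48185), np.float32(14.846642), np.float32(59.33006), np.float64(120.72250364919557))]
gap along bar 19.972225166911358 across 3.881145976785774
[-0.131  0.637 -0.382  1.993  0.515  0.928 -1.404] [-0.055  0.456 -0.472  1.901  0.405  1.178 -1.274]
above t25.9 [456.527  75.031 211.378] F [ 0.534 -0.638 -0.029] w0.999 gf0.0
False
at t27.3 [456.113  74.576  85.219] F [-0.351 -0.102 -0.335] w1.003 gf0.0
grip t27.8 [455.995  74.579  85.24 ] F [-0.01   0.921  4.594] w0.499 gf60.5
up t29.0 [455.465  74.281 210.101] F [ 0.184 -0.066 -1.837] w0.501 gf60.9
```

Tin A stands upright in the compartment, its top at 55.6. Tin B is held vertical with the tool tilted 20° about the finger line. I'll place it with that same tilt, leaning along box +x, so that it stays upright.

Run:
```python
from h import *
th=np.radians(20); a=AB; y=np.r_[np.cos(a),np.sin(a),0]; u=np.r_[-np.sin(a),np.cos(a),0]
d=-(u*np.sin(th)+[0,0,np.cos(th)]); R=np.c_[np.cross(y,d),y,d]
tcp=lambda z:box(40,-62.5,z)-54*d
print(env.ik(tcp(39),R))
env.reach(tcp(170),R); st("over"); env.servo_line(tcp(62),feed=120)
print(env.servo_line(tcp(36),feed=30,threshold=5)); st("place")
env.gripper_to(0.65); st("rel"); env.servo_line(env.get_obs()["eef_pos"]+[0,0,150],feed=150); env.gripper_to(1.0)
from det import *
v=look("c3",(500,150,390))
for t in tops(v,46,58): print(t,bl(t[0]))
cv2.imwrite("pics/c3_v.png",cv2.convertScaleAbs(v.p,alpha=1.5)); st()
```

```text
[-0.247  0.899 -0.325  1.346  0.131  1.257 -2.014]
over t30.0 [617.368 252.074 220.048] F [-0.163 -0.034 -1.253] w0.501 gf60.8
True
place t31.7 [617.752 252.786  90.334] F [-0.199 -0.893  5.977] w0.496 gf61.5
rel t32.0 [617.173 252.47   89.293] F [ 0.92   0.013 -0.311] w0.650 gf0.0
(array([ 417.232, -240.293]), 27.306804656982422, np.float64(55.639037557905255)) [-196.81  -529.819]
(array([437.896, -37.366]), 46.79680633544922, np.float64(55.795464095635054)) [-153.307 -330.536]
(array([515.611, 239.256]), 22.448949813842773, np.float64(55.573376087618044)) [-44.778 -64.489]
(array([598.127, 249.312]), 22.58005714416504, np.float64(55.53434451183722)) [ 38.347 -63.839]
 t34.7 [500.448 150.348 388.958] F [-0.236 -0.679  0.428] w0.999 gf0.0
```

View pics/c3_v.png

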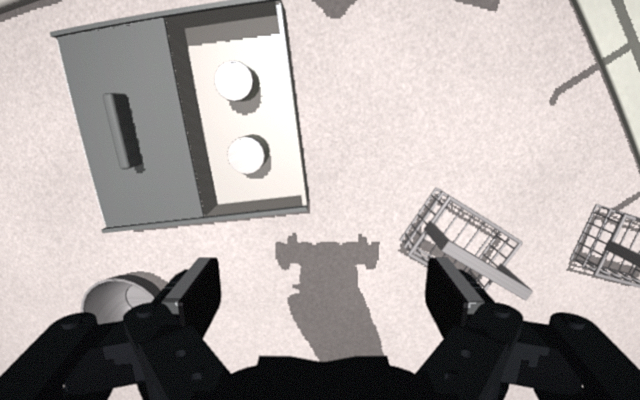

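Both tins stand upright at (235,80) and (248,155), tops at 55.5. Now I'll shut the cover to its stop and check.

Run:
```python
from det import *
for n in("top","scene"):
    print(n,[ (t[0],round(t[1],1)) for t in tops(View(n),40,56) if t[1]<34])
env.reach(box(0,60.5,240),down(AB)); print(env.servo_line(box(0,60.5,146),feed=120,threshold=10))
env.gripper_to(0.0); st("grip")
print(env.servo_line(box(0,-70,146),feed=50,threshold=18)); st("shut"); print(bl(env.get_obs()["eef_pos"]))
env.wait(0.3); st("settle"); print(bl(env.get_obs()["eef_pos"]))
env.gripper_to(1.0); p=env.get_obs()["eef_pos"]; env.servo_line(np.r_[p[:2],260],feed=150)
v=look("d1",(540,190,410)); cv2.imwrite("pics/d1_v.png",cv2.convertScaleAbs(v.p[:300,:400],alpha=1.5)); st()
P=np.nan_to_num(v.cloud(),nan=-99); q=P[(P[...,2]>94)&(P[...,2]<102)]; l=(q[:,:2]-BC)@RB; l=l[(np.abs(l)<[60,130]).all(1)]; print("grip local",l.mean(0),l.min(0),l.max(0))
q=P[(P[...,2]>63.5)&(P[...,2]<67.4)]; l=(q[:,:2]-BC)@RB; l=l[(np.abs(l[:,0])<90)&(np.abs(l[:,1])<135)]; print("cover y",np.percentile(l[:,1],[.5,1,5,95,99,99.5]))
```

```text
top []
scene [(array([600.764, 252.19 ]), 24.3)]
False
grip t37.5 [546.003 368.332 146.278] F [-1.126 -1.849  3.61 ] w0.127 gf59.1
True
shut t39.7 [559.85  246.828 146.23 ] F [ 0.18  -0.098  3.918] w0.128 gf60.0
[  0.035 -61.974]
settle t40.0 [559.863 246.875 146.218] F [ 0.495 -0.979  5.374] w0.126 gf60.1
[  0.053 -61.929]
 t42.7 [539.922 190.191 409.074] F [-0.106 -0.438  0.672] w1.003 gf0.0
grip local [  1.656 -62.251] [-39.089 -67.938] [ 41.005 -55.449]
cover y [-123.756 -123.133 -118.559   -5.528   -1.      -0.378]
```

View pics/d1_v.png

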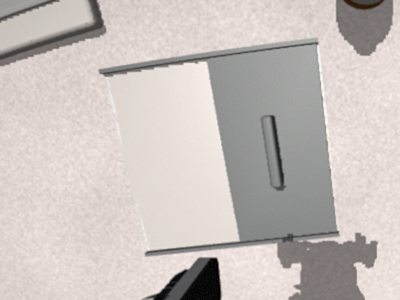

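The cover is shut: travel was 122.5 mm, the grip is at box y -62, and no gap shows at the wall. Next is the rack, from two wrist positions, along with the baskets.

Run:
```python
from det import *
T=View("top"); print("carton",T.plane((333,115),160))
vs=[look("r1",(560,-130,430)),look("r2",(520,-230,430))]
res=[]
for v in vs:
    P=np.nan_to_num(v.cloud(),nan=-99); near=(P[...,0]>380)&(P[...,1]<-60)
    m=((P[...,2]>214)&(P[...,2]<232)&near).astype(np.uint8); n,lab,s,c=cv2.connectedComponentsWithStats(m)
    tips=[(c[j],P[lab==j].mean(0),np.median(P[lab==j][:,2]),s[j,4]) for j in range(1,n) if s[j,4]>15]; print("tips",*tips,sep="\n ")
    q=P[(P[...,2]>206)&(P[...,2]<214)&near]; r=cv2.minAreaRect(q[:,:2].astype(np.float32)); print("crossbar",r,np.median(q[:,2]),len(q))
    m=((P[...,2]>194)&(P[...,2]<203)&near).astype(np.uint8); n,lab,s,c=cv2.connectedComponentsWithStats(m)
    for j in range(1,n):
        if s[j,4]>150:
            q=P[lab==j]; print("arm",cv2.minAreaRect(q[:,:2].astype(np.float32)),q[:,2].max(),s[j,4])
    print("bars",*bars(v),sep="\n ")
im=np.hstack([cv2.resize(cv2.convertScaleAbs(v.p[:,140:],alpha=1.5),(400,320)) for v in vs]); cv2.imwrite("pics/r_v.png",im); st()
```

```text
carton [[800.094 -17.171 160.   ]]
tips
 (array([348.194,  70.194]), array([ 656.368, -148.311,  223.442]), np.float64(224.05688907699718), np.int32(160))
 (array([467.101, 267.124]), array([ 492.681, -258.027,  221.46 ]), np.float64(222.6599707109391), np.int32(129))
crossbar ((563.4808349609375, -281.58734130859375), (308.003662109375, 126.18501281738281), 33.9693603515625) 210.63572097994887 5087
arm ((562.3336791992188, -276.95343017578125), (310.2911376953125, 112.24455261230469), 33.63099670410156) 202.9988139029038 4204
bars
 (array([733.56 , 128.602], dtype=float32), np.float32(41.400887), np.float32(7.8538013), np.float32(109.59849), np.float64(119.02868738843753))
 (array([391.769, -41.49 ], dtype=float32), np.float32(98.98266), np.float32(15.872051), np.float32(59.60147), np.float64(120.35514806652532))
 (array([ 395.219, -244.862], dtype=float32), np.float32(37.248173), np.float32(14.793081), np.float32(74.51594), np.float64(120.51991704741252))
tips
 (array([216.684,  16.509]), array([ 655.654, -149.994,  221.943]), np.float64(222.88004850693383), np.int32(212))
 (array(
[... 170 characters left out ...]
484375, 124.4933090209961), 34.113773345947266) 210.56539399949605 4515
arm ((667.2030639648438, -165.63804626464844), (10.307210922241211, 36.91531753540039), 31.667118072509766) 202.8461482397501 424
arm ((542.4288330078125, -291.88006591796875), (245.6537322998047, 108.83709716796875), 33.512596130371094) 202.98925966634152 2091
bars
 (array([408.937, -13.02 ], dtype=float32), np.float32(78.29028), np.float32(14.638952), np.float32(59.560196), np.float64(120.04501707667583))
 (array([ 384.675, -286.056], dtype=float32), np.float32(121.06544), np.float32(15.05894), np.float32(74.3569), np.float64(120.39292934135841))
 t45.2 [ 520.405 -229.119  429.997] F [-1.    -0.028  0.414] w1.002 gf0.0
```

View pics/r_v.png

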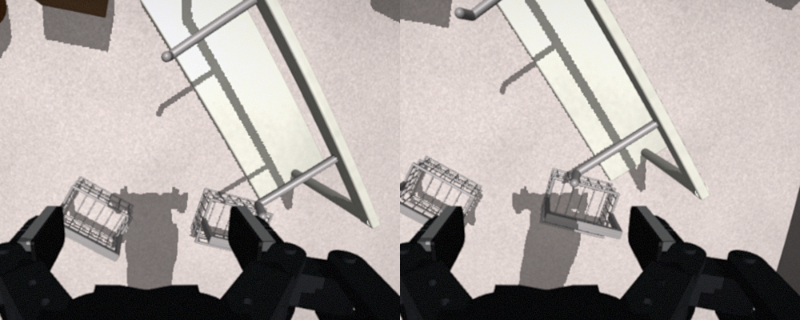

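The r views show both hook tips clearly, and the tip centroids from the two views agree to about 1.5 mm: tip1 (656,-149), tip2 (492,-258.5), rack yaw 34°. I'll hang basket1 on hook1, gripping its bar 28 mm off-centre so the fingers clear the arm.

```bash
cat > hang.py <<'E'
from det import *
YR=np.radians(34.0); RX=np.array([np.sin(YR),-np.cos(YR),0]); RY=np.array([np.cos(YR),np.sin(YR),0])
L=lambda n:pickle.load(open(f"pics/{n}.pkl","rb"))
def tip(px1,px2):
    X,e=tri([L("r1"),L("r2")],[px1,px2]); print("tip tri",X,e); return X
def pick(c,yaw,zb,off=-28):
    u=np.r_[np.cos(yaw),np.sin(yaw),0]; g=np.r_[c,0]+off*u; R=down(yaw-np.pi/2)
    env.reach(g+[0,0,260],R); print(env.servo_line(g+[0,0,zb+54],feed=120,threshold=8)); st("at")
    env.gripper_to(0.0); st("grip"); env.servo_line(g+[0,0,295],feed=120); st("lifted")
def hang(hook,off=-28):
    R=down(YR-np.pi/2); h=np.r_[hook,0]+off*RY
    env.servo_line(h-80*RX+[0,0,295],feed=150,attitude=R); st("pre")
    env.servo_line(h+[0,0,295],feed=80); st("over hook")
def lower(hook,off=-28):
    h=np.r_[hook,0]+off*RY
    print(env.servo_line(h+[0,0,254],feed=30,threshold=5)); st("down")
    env.gripper_to(0.4); st("rel"); env.servo_line(env.get_obs()["eef_pos"]+[0,0,120],feed=120); env.gripper_to(1.0)
E
python3 - <<'E'
from hang import *
tip((348.2,70.2),(216.7,16.5)); tip((467.1,267.1),(357.7,226.7))
R=down(YR-np.pi/2)
for h in((672.8,-173.9),(508.9,-283.3)):
    for s in(-80,0): print(env.ik(np.r_[h,258]-28*RY+s*RX,R))
v=look("e1",(470,0,370)); b=min(bars(v),key=lambda b:np.hypot(*(b[0]-[397.7,-31]))); print(b)
pick(b[0],np.radians(b[3]),b[4]-4)
hang((672.8,-173.9))
T=View("scene","s1"); c=T.p[120:300,120:360]; cv2.imwrite("pics/s1_v.png",cv2.resize(cv2.convertScaleAbs(c,alpha=1.5),None,fx=3.3,fy=3.3,interpolation=cv2.INTER_CUBIC))
E
```

```text
tip tri [ 656.906 -148.699  217.283] [np.float64(0.1463991105619411), np.float64(0.15044825390625266)]
tip tri [ 490.743 -259.271  218.55 ] [np.float64(0.5712131263372575), np.float64(0.5997552304778334)]
[ 0.361  0.492 -0.361  1.627  0.192  1.058 -1.032]
[ 0.411  0.581 -0.331  1.467  0.199  1.126 -0.932]
[ 0.638  0.303 -0.324  1.915  0.118  0.942 -0.719]
[ 0.668  0.409 -0.286  1.75   0.134  1.002 -0.646]
(array([397.504, -31.414], dtype=float32), np.float32(122.56193), np.float32(14.721262), np.float32(59.690548), np.float64(120.62149111070585))
False
at t48.4 [383.81  -55.464 171.077] F [0.152 0.15  1.26 ] w1.000 gf0.0
grip t49.1 [383.231 -55.546 170.745] F [-3.069  0.579  6.018] w0.147 gf59.0
lifted t50.3 [382.972 -55.598 294.362] F [ 0.07   0.918 -1.985] w0.145 gf58.4
pre t52.0 [ 604.39  -123.066  295.092] F [ 0.39  -0.098 -0.677] w0.151 gf58.4
over hook t53.1 [ 649.489 -188.833  295.099] F [ 0.116 -0.649 -2.783] w0.147 gf58.4
```

View pics/s1_v.png

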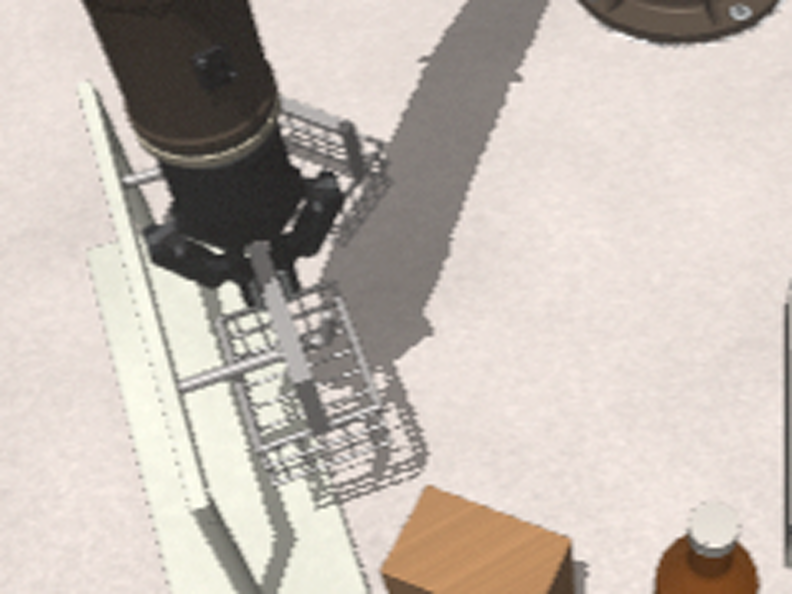

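In s1 the hook1 arm runs under the bar near its middle at (290,350), and the tip shows on the near side at (328,332). I'll lower the basket and release it.

Run:
```python
from hang import *
lower((672.8,-173.9)); st()
v=look("e2",(430,-210,370)); bb=bars(v); print(bb)
b=min(bb,key=lambda b:np.hypot(*(b[0]-[384.5,-286]))); st()
P=np.nan_to_num(View("scene").cloud(),nan=-99); q=P[(P[...,2]>200)&(P[...,2]<214)&(np.hypot(P[...,0]-673,P[...,1]+174)<62)]
l=np.c_[(q-[672.8,-173.9,0])@RX,(q-[672.8,-173.9,0])@RY,q[:,2]]; l=l[np.abs(l[:,0])<15]; print("hung bar x,y,z",l.mean(0),l.min(0),l.max(0),len(l))
if len(l): print("slope z vs y",np.polyfit(l[:,1],l[:,2],1))
```

```text
True
down t54.3 [ 649.501 -189.617  258.162] F [-1.8    0.075  5.598] w0.149 gf59.4
rel t54.6 [ 648.791 -189.587  256.719] F [-0.016 -0.205  0.767] w0.394 gf0.0
 t56.3 [ 648.782 -189.577  376.691] F [ 0.189 -0.286  0.087] w0.995 gf0.0
[(array([ 475.865, -402.588], dtype=float32), np.float32(15.228226), np.float32(7.1824293), np.float32(174.11655), np.float64(119.7751035912163)), (array([ 384.039, -286.306], dtype=float32), np.float32(121.96918), np.float32(14.940323), np.float32(75.18141), np.float64(120.64943084143977))]
 t57.6 [ 430.625 -209.862  369.725] F [ 0.229  1.255 -0.626] w0.999 gf0.0
hung bar x,y,z [  0.838   4.689 206.315] [-11.086 -59.951 200.179] [ 14.351  61.64  210.335] 278
slope z vs y [ -0.003 206.331]
```

Basket1 hangs level on hook1. Basket2 goes to hook2 now, lifting within the clear space in front of the hook.

Run:
```python
from hang import *
c=np.array([384.1,-286.3]); yaw=np.radians(75.0); H=np.array([508.4,-283.8])
pick(c,yaw,116.6); hang(H)
T=View("scene","s2"); p=T.p[120:300,120:360]; cv2.imwrite("pics/s2_v.png",cv2.resize(cv2.convertScaleAbs(p,alpha=1.5),None,fx=3.3,fy=3.3,interpolation=cv2.INTER_CUBIC))
```

```text
False
at t59.9 [ 377.253 -313.497  171.167] F [-0.353  0.675  0.111] w0.996 gf0.0
grip t60.5 [ 376.639 -313.394  170.781] F [-2.039  1.022  5.229] w0.148 gf58.7
lifted t61.7 [ 376.51  -313.131  294.25 ] F [ 0.112 -0.478 -2.654] w0.148 gf58.4
pre t62.6 [ 439.991 -233.5    294.526] F [-0.327 -0.571 -1.794] w0.148 gf58.4
over hook t63.7 [ 485.028 -298.961  295.021] F [-0.021  0.575 -0.836] w0.151 gf58.4
```

View pics/s2_v.png

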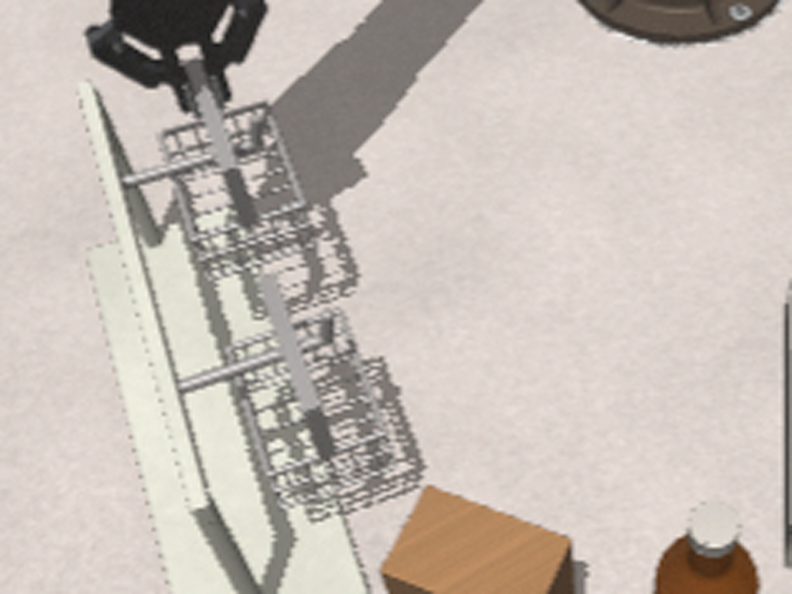

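Basket1 hangs on hook1, and basket2's bar is over hook2 with the tip at (258,130) on the near side. I'll lower it, check it by depth, retreat, and take a final look.

Run:
```python
from hang import *
H=np.array([508.4,-283.8]); lower(H)
env.reach(np.array([430,60,400.]),down(-np.pi/2)); env.wait(1.0); st()
T=View("scene","s3"); P=np.nan_to_num(T.cloud(),nan=-99)
for h in((672.8,-173.9),H):
    h=np.r_[h,0]; q=P[(P[...,2]>200)&(P[...,2]<216)]-h; l=np.c_[q@RX,q@RY,q[:,2]]; l=l[(np.abs(l[:,0])<15)&(np.abs(l[:,1])<65)]
    print("bar",l.mean(0),l.min(0),l.max(0),np.polyfit(l[:,1],l[:,2],1)[0])
v=View("top","t3"); Q=np.nan_to_num(v.cloud(),nan=-99); q=Q[(Q[...,2]>93)&(Q[...,2]<103)]; l=(q[:,:2]-BC)@RB; l=l[(np.abs(l)<[60,130]).all(1)]; print("cover grip",l.mean(0) if len(l) else None)
im=cv2.convertScaleAbs(T.p,alpha=1.4)[60:360,60:560]; cv2.imwrite("pics/s3_v.png",cv2.resize(im,(800,480)))
```

```text
True
down t64.9 [ 485.103 -299.52   258.108] F [-0.878  0.592  6.744] w0.143 gf59.5
rel t65.2 [ 484.396 -299.22   257.002] F [ 0.068 -0.458 -0.934] w0.403 gf0.0
 t69.3 [429.997  59.989 400.009] F [-0.201 -0.761  0.583] w0.997 gf0.0
bar [  0.623   5.072 206.379] [-13.984 -61.244 200.047] [  7.65   62.746 210.046] -0.0019600907330257545
bar [  0.826   4.402 206.333] [ -7.135 -59.318 200.286] [  7.905  62.155 211.134] -0.0186462809072544
cover grip [  1.229 -64.156]
```

View pics/s3_v.png

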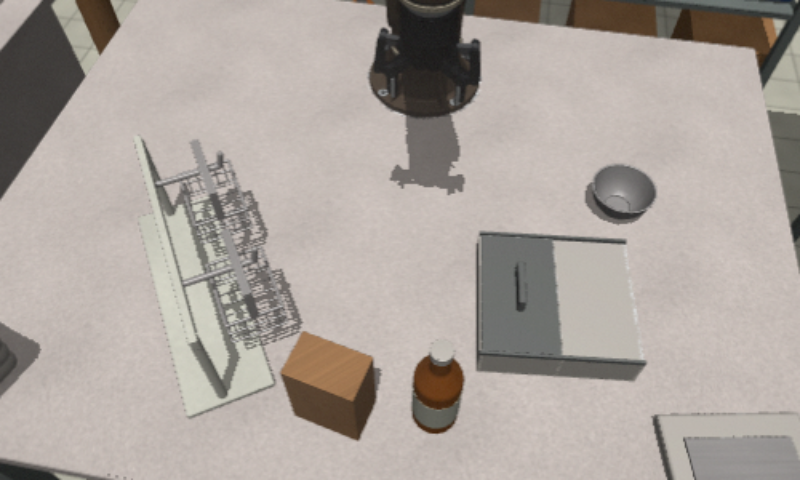

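The final view shows both baskets hanging on their hooks, at (215,185) and (240,270). The cover is shut at (515,290), no tins are left on the counter, and the bottle, carton and bowl are in place.

```bash
python3 -c "
from bench import env
print(env.job_done())"
```

```text
the job is handed in; nothing more can be done
None
```

I handed the job in at about 69 s: the two tins I found stand upright in the box, the cover is fully shut over them, both baskets hang on their hooks, and the bottle, carton and bowl were left untouched.

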